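# Roll a film refill into its dispenser, home under the sprung arms

## Task

Load the silver refill roll into the white dispenser. Do not pick it up or pinch it: nudge it endways until it is lined up between the side walls, roll it along the worktop in through the open front and on under the two sprung arms until it meets the back plate, wherever that is set, and press it firmly home with about 10 N, square to the plate with both arms dropped in front of it. Never push so hard that the film dents, then let go; leave the bottle and the mug alone.

Things in the scene. Friction and masses are not known exactly. Their poses are not given: they have to be found in the camera images.
- roll: Refill roll: silver cylinder, 44 mm diameter, 200 mm long, 0.2-0.4 kg, brown card ends, a blue tab on top at the start. Origin: middle of its axis, 22 mm above what it lies on. y = the cylinder's axis; z is up at the start and turns as it rolls. Rolls easily, soon stops by itself; endways it slides. Over 20 N from the fingers dents it.
- dispenser: White holder, open front and top, fixed. Origin: centre of its underside; x from open front to back, y along its width (robot's left), z up. Floor 2 mm high, x -35 to 55 mm; gentle ramp up to it from x -65. Side walls: inner faces y -106 and 106, 8 mm thick, 36 mm high before x 0 and 50 mm behind; their front ends flare out to y 120 at x -59. Upright back plate 51 mm high, see bail.
- bail (a joint): Two sprung arms hinged on the back plate; rad, 0 = down. Plate and arms are clamped as one at an unknown setting: a roll fully home has its axis at x 9 to 25, z 24 mm (dispenser). Black toes, y 62 to 88 and -62 to -88, reach 13 to 40 mm before that axis, 40 mm high. The entering roll lifts them to about 0.14 (push 4 to 13 N); back to 0 when home. Grippy: it can stay short of home.
- syrup_bottle: Bystander: a clear bottle with a red and white label, 68 mm wide, 221 mm tall, standing right of the dispenser. Origin: centre of its underside.
- mug: Bystander: a white mug with grey dots, 82 mm across, 91 mm tall, standing on the right. Origin: centre of its underside.

How it is judged:
On the way, in this order (a step that is already met when the one before it is completed fails the run):
1. the roll has turned over (about half a turn, blue tab down) rolling towards the dispenser's mouth (angle between roll's own z axis and vertical above 2.4 rad and x of roll in the frame of dispenser below -0.012 m), for 0.04 s.
2. the roll has lifted the sprung arms on its way in (value of joint bail above 0.07 rad), for 0.04 s.
3. the fingers press the roll firmly home: at least 7 N, with both arms down in front of it (contact force between the fingers and roll above 7 N and value of joint bail below 0.045 rad and x of roll in the frame of dispenser above 0.004 m), for 0.15 s.
At the end, for the whole second after the job is handed in: the roll lies on the dispenser's floor between the side walls, fully home: both arms down in front of it (bail under 0.045 rad, which leaves it at most about 2 mm short of the back plate), square to the plate within 0.03 rad, at rest; bottle and mug still standing (value of joint bail below 0.045 rad and x of roll in the frame of dispenser above 0.004 m and z of roll in the frame of dispenser between 0.0215 and 0.0265 m and y of roll in the frame of dispenser between -0.008 and 0.008 m and angle between the y axis of roll and the y axis of dispenser, either way round below 0.03 rad and linear speed of roll below 0.01 m/s and angle between each of syrup_bottle, mug's own z axis and vertical below 0.2 rad); the robot touches nothing.
It fails at once if the fingers press on the roll with more than 20 N (contact force between the fingers and roll above 20 N).
It fails at once if the roll is lifted off (its axis more than 40 mm above the worktop) (height (world z) of roll above 0.04 m).
It fails at once if the bottle or the mug is moved by more than 20 mm (distance of any of syrup_bottle, mug from where it was at the start of the episode above 0.02 m).
It also fails if it takes over 72 s, if anything falls off the work surface, if the arm or the gripper's body presses on something with over 40 N, if the wrist force passes 120 N, or if a joint passes its speed limit or range.

## Robot

A 6-joint arm with a two-finger parallel gripper is mounted at the origin on a cart in front of the work surface, level with it; the furniture and walls round the work are solid. World frame = base frame: x ahead of the robot, y to its left, z up, the work surface at z = 0. Lengths are in m, angles in rad, forces in N, time in s.
With the tool pointing down it reaches from about 0.325 to 0.775 m from the base axis. Payload 5.5 kg.
Tool frame: the origin (TCP) lies on the centre line of the jaws, within the pads' length; the fingertips stand robot.nose_length ahead of it and the grasp point (between the pads) lies 5 mm behind it (robot.nose_length is the distance from the TCP to the fingertips, in m); z points along the fingers, y is the line along which they close (so a half turn about z gives the same grasp; the last joint's range is limited). The gripper opens to 85 mm and grips with 20 to 120 N. Pads are 22 mm wide; open, the fingers measure 114 mm over their backs; the gripper's body (76 mm by 85 mm) begins 54 mm behind the grasp point. The pads swing forward as they close: fully open they stand 13 mm farther back than shut.
Start: joints at [-1.222, 0.091, 1.231, -0, 1.82, -0.057], TCP at [0.237, -0.551, 0.245] pointing down, gripper open.
Joint ranges: [-2.87, 2.87], [-0.86, 2.18], [0.17, 2.46], [-1.51, 4.65], [0.06, 2.69], [-2.65, 2.65]. Speed limits (rad/s): [2.57, 2.57, 3.01, 3.14, 3.14, 3.14].

## Interface

Orientations are given as a unit quaternion [x, y, z, w].
In Python, from plant import robot, snapshot, camera_info, finish_job gives the robot as it stands. The module is installed in compiled form; this text tells all that it offers.
- The arm moves only by the shell command python3 -m crank 'ROWS'. ROWS is JSON, one flat list of numbers, 7 for each row, row after row: the shift along the tool's x, y, z in units of 50 mm (1.0 is 50 mm), then the turn, a rotation vector about the tool's x, y, z in units of 5 degrees (1.0 is 5 degrees), then the finger opening in mm, from 0 to 85.4. A call has 1 to 8 rows; each row shifts and turns the commanded pose from where the row before left it, along the tool's axes as they then stand; what a row does not reach is not made up. A row lasts 1/10 s, in which the tool goes at most 50 mm and 8.59 degrees, less where a joint would pass 70% of its speed; a pose out of reach is approached as far as the arm can. A call is refused whole if a number of a shift passes 1 or a number of a turn 1, either way. A call with a gripper value outside its range is refused whole. The fingers move at their own pace and stop on an object; the grip force is fixed at half the most. Time passes only in rows, so rows that do not move let the fingers close. It gives the time, the measured TCP pose, the force, the opening and the grip force at its end, in the units of the state.
- robot.get_state(): the state, without advancing time (a new reading comes with each control period).
- snapshot(name): name is "side" or "top"; returns (picture, depth): 480x640x3 uint8, red, green, blue; 480x640 float32, m along the optical axis (not along the pixel's ray), 0 where there is no reading.
- camera_info(name): a dict with "fx", "fy", "cx", "cy" (pixels), "world_from_camera" (4x4, takes a point from camera to world coordinates). Camera axes: x right, y up, looking along -z (the intrinsics and any distortion apply to the point x, -y, -z); pixel columns grow to the right and rows downward; lengths in m; the calibration is good to about 2 mm. A picture is of the moment at which its call begins. camera_info takes no time and is no camera call.
- finish_job(): hands the job in; it is judged then, once.
The state is a dict: "clock": time; "qpos": joint angles; "qvel": joint speeds; "tau": joint torques, N m; "tcp_pos": TCP position; "ee_rot": TCP orientation; "wrist_force": force on the tool from outside, world axes, zero at the start; "moment": the same for the moment, N m; "width": finger opening in m; "finger_force": force on a finger pad.
Only numpy, scipy, OpenCV 4.12 (cv2) and the standard library are available. Lean on these libraries where they do the work, as an engineer would, in place of code of your own. Each camera call takes 0.05 s, during which the arm holds its last target. There are 200 camera calls.

## Working session

There is one attempt and no reset: what is moved stays moved. The work goes in short steps, Python scripts to look and compute and a shell command to move; the robot and the scene stay as the last step left them, time stands still between calls to the robot, and variables do not carry over. Pictures are saved under pics/ and viewed, at most 10 in all, crops included, and the job is handed in when it is done.

```bash
mkdir -p pics; cat > h.py <<'E'
import numpy as np,cv2
from plant import robot,snapshot,camera_info,finish_job
from scipy.spatial.transform import Rotation as R
def snap(n,f=None):
    p,d=snapshot(n)
    if f: cv2.imwrite('pics/'+f,p[:,:,::-1])
    return p,d
def cloud(n,d):
    c=camera_info(n);v,u=np.mgrid[:480,:640]
    P=np.stack([(u-c['cx'])/c['fx']*d,-(v-c['cy'])/c['fy']*d,-d,np.ones_like(d)],-1)
    return (P@np.array(c['world_from_camera']).T)[...,:3]
E
python3 - <<'E'
from h import *
for n in('top','side'):
    p,d=snap(n,n+'0.png');np.savez(n+'0.npz',p=p,d=d)
    print({k:v for k,v in camera_info(n).items()})
s=robot.get_state();print(s, robot.nose_length)
E
```

```text
{'fx': 582.3370551936712, 'fy': 582.3370551936712, 'cx': 320.943120095477, 'cy': 240.12501145998854, 'world_from_camera': array([[-8.22995101e-03,  9.77198256e-01, -2.12169356e-01,
         2.88237901e-01],
       [-9.99962820e-01, -8.58874447e-03, -7.69484793e-04,
         2.32096523e-02],
       [-2.57420758e-03,  2.12155135e-01,  9.77232609e-01,
         1.10730796e+00],
       [ 0.00000000e+00,  0.00000000e+00,  0.00000000e+00,
         1.00000000e+00]])}
{'fx': 596.1400004238559, 'fy': 596.1400004238559, 'cx': 320.4454207153392, 'cy': 242.79825071075987, 'world_from_camera': array([[ 0.96575948, -0.21252812,  0.14879661,  0.695125  ],
       [ 0.25930491,  0.80916699, -0.5272663 , -0.66396353],
       [-0.00834239,  0.54779612,  0.83657027,  1.11509405],
       [ 0.        ,  0.        ,  0.        ,  1.        ]])}
{'clock': 0.1, 'qpos': array([-1.22169726e+00,  9.17974922e-02,  1.23179126e+00, -2.41612813e-05,
        1.81980014e+00, -5.66949141e-02]), 'qvel': array([-0.00019409, -0.0022543 , -0.00204742,  0.000564  ,  0.00091127,
       -0.00230991]), 'tau': array([ 3.97391792e-03, -4.60217500e+01, -4.19219005e+01, -1.59195690e-05,
        1.06084597e-02,  6.73545998e-06]), 'tcp_pos': array([ 0.2367628 , -0.55105532,  0.24424101]), 'ee_rot': array([ 9.79487125e-01,  2.01504750e-01, -1.42425419e-04, -8.86831720e-04]), 'wrist_force': array([-0.47138467, -0.42756193, -0.03418539]), 'moment': array([ 0.00725898,  0.02249599, -0.08825882]), 'finger_force': 0.0, 'width': 0.08526283006762753} 0.014
```

View pics/top0.png

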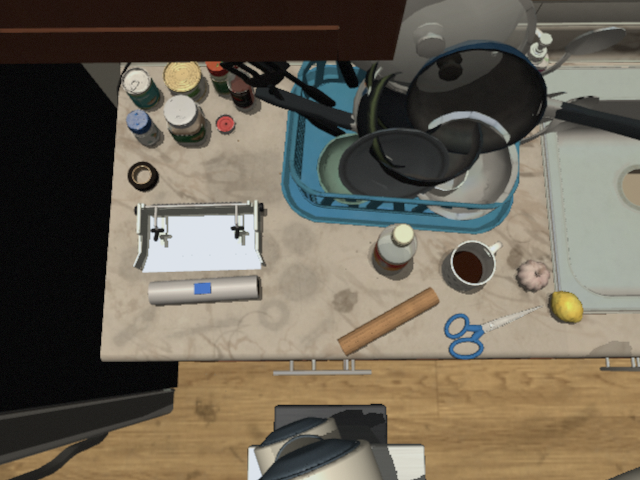

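View pics/side0.png

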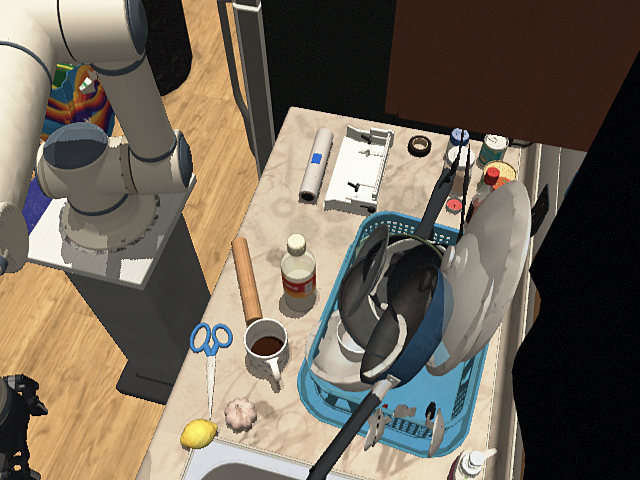

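The top view shows the roll spanning (149,291)–(259,289), just in front of the dispenser (columns 137–263, plate at row ~207, toes at (157,234) and (239,231)). The bottle is at (395,250) and the mug at (472,265), both well to the right.

```bash
python3 - <<'E'
from h import *
for n in('top','side'):
    z=np.load(n+'0.npz');p,d=z['p'],z['d'];C=cloud(n,d);ok=d>0
    print(n)
    if n=='top':
        sl=np.zeros_like(ok);sl[272:312,140:268]=1
        reg=np.zeros_like(ok);reg[195:275,130:270]=1
    else:
        sl=np.zeros_like(ok);sl[125:206,298:334]=1
        reg=np.zeros_like(ok);reg[115:218,322:396]=1
    t=C[ok&(C[...,2]>-.01)&(C[...,2]<.003)&(C[...,0]>.4)&(C[...,0]<.6)&(abs(C[...,1])<.5)];print('table z',np.median(t[:,2]))
    P=C[ok&sl&(C[...,2]>.015)&(C[...,2]<.06)]
    r=cv2.minAreaRect((P[:,:2]*1000).astype(np.float32));print('roll',r,np.percentile(P,[1,99],axis=0))
    tp=P[P[:,2]>np.percentile(P[:,2],97)-.004];v=np.polyfit(tp[:,1],tp[:,0],1);print('ridge x=a*y+b',v,np.percentile(P[:,2],98))
    Q=C[ok&reg&(C[...,2]>.025)&(C[...,2]<.1)]
    for lo,hi in((.025,.034),(.037,.047),(.047,.06)):
        q=Q[(Q[:,2]>lo)&(Q[:,2]<hi)];print(lo,len(q),cv2.minAreaRect((q[:,:2]*1000).astype(np.float32)))
    np.save(n+'Q.npy',Q)
    im=np.zeros((600,760,3),np.uint8)
    A=C[ok&(C[...,2]>.001)&(C[...,2]<.1)]
    for x,y,zz in A:
        i,j=int((.75-x)*2000),int((.42-y)*2000)
        if 0<=i<600 and 0<=j<760: cv2.circle(im,(j,i),1,cv2.applyColorMap(np.uint8([[min(255,zz*4000)]]),2)[0,0].tolist(),-1)
    cv2.imwrite('pics/map_'+n+'.png',im)
E
python3 -c "
import cv2,numpy as np
a=cv2.imread('pics/map_top.png');b=cv2.imread('pics/map_side.png')
cv2.imwrite('pics/maps.png',np.hstack([a[:,:,:],b])[:, :][::2,::2])"
```

```text
top
table z 0.000306173761381201
roll ((430.5189514160156, 243.69757080078125), (44.5662841796875, 201.4092559814453), 3.1387829780578613) [[0.40572964 0.14400465 0.02219685]
 [0.45300582 0.34147221 0.0478592 ]]
ridge x=a*y+b [-0.04996719  0.44243746] 0.04717071125956165
0.025 288 ((533.1705932617188, 256.82196044921875), (114.74803161621094, 241.36386108398438), 1.4055203199386597)
0.037 382 ((534.82666015625, 257.0159912109375), (115.88770294189453, 243.9115753173828), 0.4747769832611084)
0.047 864 ((556.9742431640625, 257.0884094238281), (75.67900848388672, 228.16064453125), 0.9355583786964417)
side
table z -4.751522655099816e-05
roll ((435.0690612792969, 233.28338623046875), (78.83106994628906, 226.19525146484375), 14.374958992004395) [[0.41037916 0.13370567 0.01718391]
 [0.49601611 0.3388605  0.04736265]]
ridge x=a*y+b [-0.05972795  0.44746744] 0.04663591828850479
0.025 346 ((519.8700561523438, 253.6791229248047), (153.26792907714844, 248.45608520507812), 1.097693920135498)
0.037 402 ((509.6260986328125, 250.7274169921875), (174.27688598632812, 240.36683654785156), 1.100671410560608)
0.047 427 ((509.9258117675781, 251.2891845703125), (170.72288513183594, 233.8587188720703), 1.3997668027877808)
```

View pics/map_top.png

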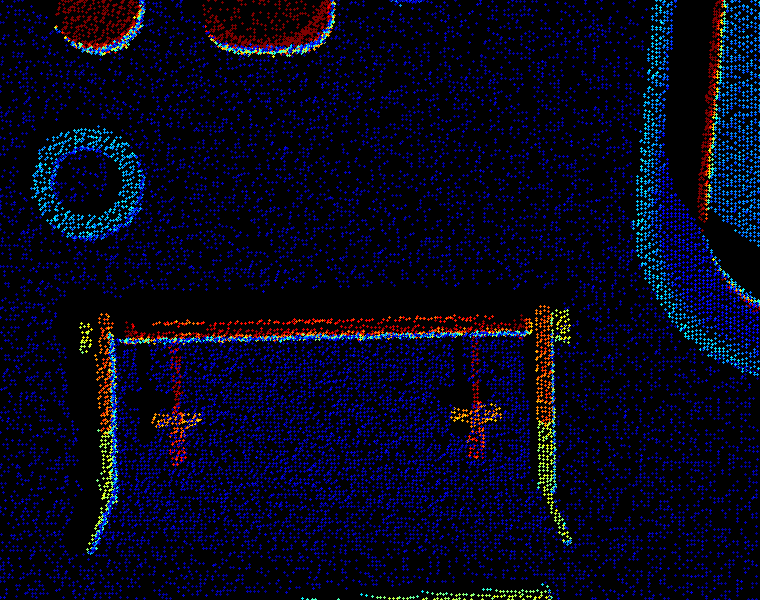

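The map shows the dispenser yawed about +0.02 rad. The wall inner faces are near y≈0.363 and 0.151, and the plate face is near x≈0.58. Next I'll refine these values and work out the route.

```bash
cat >> h.py <<'E'
def go(x,y,z,yaw):  # needed shift in tool axes (50mm units) and turn (5deg units); yaw=direction of tool y axis from world y, tool down
    s=robot.get_state();Rt=R.from_quat(s['ee_rot'])
    d=Rt.inv().apply(np.array([x,y,z])-s['tcp_pos'])/.05
    best=None
    for k in(0,np.pi):
        T=R.from_euler('z',yaw+k)*R.from_matrix(np.diag([-1,1,-1.]))
        r=(Rt.inv()*T).as_rotvec()/np.radians(5)
        if best is None or np.linalg.norm(r)<np.linalg.norm(best): best=r
    print('t',round(s['clock'],2),'tcp',s['tcp_pos'].round(4),'shift',d.round(3),'turn',best.round(2),'q',s['qpos'].round(2),'F',s['wrist_force'].round(2),'w',round(s['width'],4))
    print('tool axes(cols) ',Rt.as_matrix().round(3).tolist())
E
python3 - <<'E'
from h import *
z=np.load('top0.npz');C=cloud('top',z['d']).reshape(-1,3);C=C[z['d'].ravel()>0]
X,Y,Z=C.T
for nm,lo,hi in(('L',.345,.375),('R',.135,.165)):
    for a,b,z0,z1 in((.495,.53,.034,.039),(.545,.58,.048,.054)):
        m=(Y>lo)&(Y<hi)&(X>a)&(X<b)&(Z>z0)&(Z<z1);print(nm,a,m.sum(),np.median(Y[m]),np.percentile(Y[m],[3,97]))
    m=(Y>lo)&(Y<hi)&(X>.5)&(X<.58)&(Z>.030)&(Z<.06)
    h=Z[m];x=X[m];c=np.linspace(.52,.56,200)
    print(' step x',c[np.argmin([np.abs(h-np.where(x>k,.051,.037)).sum() for k in c])])
m=(Y>.17)&(Y<.35)&(X>.565)&(X<.6)&(Z>.012)&(Z<.045)
v=np.polyfit(Y[m],X[m],1);print('plate face',v,np.polyval(v,.257),m.sum())
m=(Y>.17)&(Y<.35)&(X>.565)&(X<.61)&(Z>.048)&(Z<.056);v=np.polyfit(Y[m],X[m],1);print('plate top',v,np.polyval(v,.257),np.percentile(X[m]-v[0]*(Y[m]-.257),[2,98]))
m=(Y>.13)&(Y<.355)&(X>.40)&(X<.46)&(Z>.03)
# circle centre fit: per-slice
P=C[m];from scipy.optimize import least_squares
f=lambda p:np.hypot(P[:,0]-p[0]-p[1]*(P[:,1]-.243),P[:,2]-p[2])-.022
s=least_squares(f,[.43,-.05,.022],loss='soft_l1',f_scale=.001);print('roll',s.x)
yy=P[:,1];print('ends',np.percentile(yy,[.3,1,99,99.7]))
go(.43,.1,.3,.02)
for nm,r in(('bottle',(-.16,-.03)),('mug',(-.3,-.18))):
    m=(Y>r[0])&(Y<r[1])&(X>.42)&(X<.58)&(Z>.06);print(nm,np.percentile(C[m],[2,98],axis=0))
E
```

```text
L 0.495 57 0.3656793652054058 [0.3618158  0.36917645]
L 0.545 66 0.3661100928890377 [0.36185822 0.37021184]
 step x 0.5348743718592965
R 0.495 57 0.1463137721311204 [0.14253845 0.15020312]
R 0.545 62 0.14724505074871838 [0.1436742  0.15129811]
 step x 0.5386934673366834
plate face [-0.02072472  0.58665275] 0.5813264984153912 410
plate top [-0.02184096  0.59047448] 0.5848613493071653 [0.58034522 0.59053216]
roll [ 0.43052551 -0.05515837  0.02228862]
ends [0.14360658 0.1446689  0.34147545 0.34272881]
t 0.1 tcp [ 0.2368 -0.5511  0.2442] shift [  8.691 -10.44   -1.096] turn [-0.02  0.    4.42] q [-1.22  0.09  1.23 -0.    1.82 -0.06] F [-0.47 -0.43 -0.03] w 0.0853
tool axes(cols)  [[0.919, 0.395, -0.001], [0.395, -0.919, 0.002], [0.0, -0.002, -1.0]]
bottle [[ 0.45688928 -0.1523774   0.06879585]
 [ 0.57880431 -0.04468883  0.22297927]]
mug [[ 0.42733195 -0.29563915  0.06348473]
 [ 0.57736112 -0.18456873  0.12509972]]
```

```bash
python3 -m crank '[0,0,-0.3,0,0,0.9,0, 0,0,-0.3,0,0,0.9,0, 0,0,-0.3,0,0,0.9,0, 0,0,-0.3,0,0,0.9,0, 0,0,-0.3,0,0,0.8,0]'; python3 -c "
from h import *
go(.436,.095,.3,.02)"
```

```text
clock: 0.6
tcp_pos: [0.2368, -0.5512, 0.3202]
ee_rot: [1.0, 0.009, -0.0, -0.001]
wrist_force: [0.5, 0.5, 0.7]
width: 0.0122
finger_force: 0.0
t 0.6 tcp [ 0.2368 -0.5512  0.3202] shift [  4.225 -12.846   0.417] turn [-0.01  0.   -0.01] q [-1.22  0.12  1.06 -0.    1.96  0.33] F [0.49 0.5  0.7 ] w 0.0122
tool axes(cols)  [[1.0, 0.019, -0.0], [0.019, -1.0, 0.001], [-0.0, -0.001, -1.0]]
```

```bash
python3 -m crank '[0.18,-0.53,0,0,0,0,0, 0.18,-0.53,0,0,0,0,0, 0.18,-0.53,0,0,0,0,0, 0.18,-0.53,0,0,0,0,0, 0.18,-0.53,0,0,0,0,0, 0.18,-0.53,0,0,0,0,0, 0.18,-0.53,0,0,0,0,0, 0.18,-0.53,0,0,0,0,0]' | head -2; python3 -m crank '[0.18,-0.53,0,0,0,0,0, 0.18,-0.53,0,0,0,0,0, 0.18,-0.53,0,0,0,0,0, 0.18,-0.53,0,0,0,0,0, 0.18,-0.53,0,0,0,0,0, 0.18,-0.53,0,0,0,0,0, 0.18,-0.53,0,0,0,0,0, 0.18,-0.53,0,0,0,0,0]'|head -2;  python3 -m crank '[0.18,-0.53,0,0,0,0,0, 0.18,-0.53,0,0,0,0,0, 0.18,-0.53,0,0,0,0,0, 0.18,-0.53,0,0,0,0,0, 0.18,-0.53,0,0,0,0,0, 0.18,-0.53,0,0,0,0,0, 0.18,-0.53,0,0,0,0,0]'|head -2; python3 -c "
from h import *
go(.436,.1,.03,.02)"
```

```text
clock: 1.4
tcp_pos: [0.3043, -0.3366, 0.3198]
clock: 2.2
tcp_pos: [0.3716, -0.1231, 0.3199]
clock: 2.9
tcp_pos: [0.4306, 0.0638, 0.3199]
t 2.9 tcp [0.4306 0.0638 0.3199] shift [ 0.128 -0.722  5.798] turn [0.   0.01 0.02] q [ 0.07 -0.32  1.48 -0.    1.98  1.62] F [ 0.76 -0.25 -0.24] w 0.0001
tool axes(cols)  [[1.0, 0.022, -0.001], [0.022, -1.0, -0.0], [-0.001, 0.0, -1.0]]
```

```bash
python3 -m crank '[0.02,-0.1,0.8,0,0,0,0, 0.02,-0.1,0.8,0,0,0,0, 0.02,-0.1,0.8,0,0,0,0, 0.02,-0.1,0.8,0,0,0,0, 0.02,-0.1,0.8,0,0,0,0, 0.02,-0.1,0.8,0,0,0,0, 0,0,0.7,0,0,0,0, 0,0,0.3,0,0,0,0]'; python3 -c "
from h import *
snap('side','s1.png');p=cv2.imread('pics/s1.png');cv2.imwrite('pics/s1c.png',cv2.resize(p[90:250,230:430],None,fx=4,fy=3.75))
p,d=snap('top');C=cloud('top',d);
go(.436,.12,.03,.02)"
```

```text
clock: 3.7
tcp_pos: [0.4333, 0.0925, 0.026]
ee_rot: [1.0, 0.011, -0.003, 0.0]
wrist_force: [-0.2, -0.0, -0.2]
width: 0.0001
finger_force: 0.0
t 3.8 tcp [0.4341 0.0924 0.0278] shift [ 0.05  -0.55  -0.044] turn [0.01 0.06 0.02] q [ 0.13 -0.27  1.96 -0.    1.46  1.68] F [-0.14  0.67  1.09] w 0.0002
tool axes(cols)  [[1.0, 0.022, -0.005], [0.022, -1.0, -0.001], [-0.005, 0.001, -1.0]]
```

View pics/s1c.png

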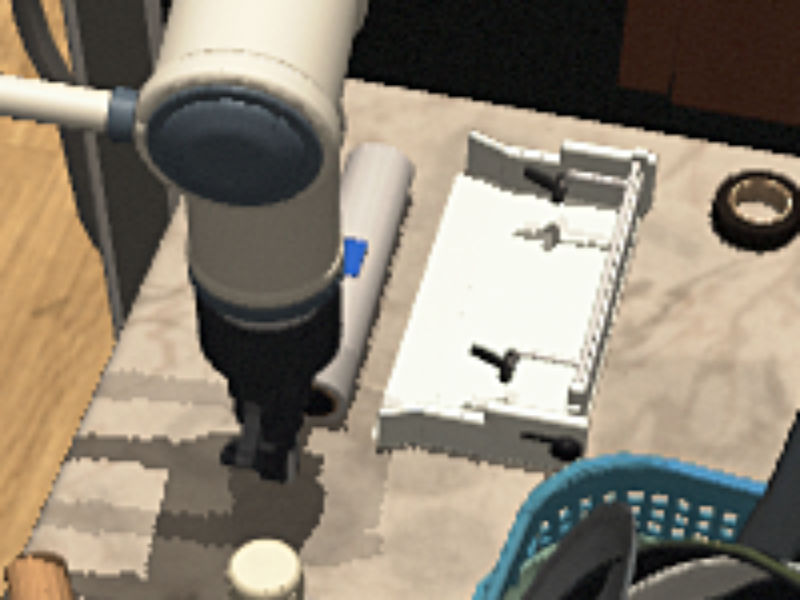

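The crop shows the shut fingers at (265,465), just right of the roll's near end at (330,405), with the tab still on top. Now I'll nudge the roll endways.

```bash
python3 -m crank '[0.01,-0.15,0,0,0,0,0, 0.01,-0.15,0,0,0,0,0, 0.01,-0.12,0,0,0,0,0, 0,-0.08,0,0,0,0,0, 0,-0.05,0,0,0,0,0, 0,-0.03,0,0,0,0,0, 0,-0.03,0,0,0,0,0, 0,-0.03,0,0,0,0,0]'; python3 -m crank '[0,-0.03,0,0,0,0,0, 0,-0.03,0,0,0,0,0, 0,-0.03,0,0,0,0,0, 0,-0.03,0,0,0,0,0]'; cat >> h.py <<'E'
def roll(lo=.14,hi=.38,x0=.40,x1=.48,zr=.022,zmin=.03):
    from scipy.optimize import least_squares
    p,d=snap('top');C=cloud('top',d);sl=(d>0)&(C[...,1]>lo)&(C[...,1]<hi)&(C[...,0]>x0)&(C[...,0]<x1)&(C[...,2]>zmin)&(C[...,2]<.049)
    P=C[sl];yc=.25
    f=lambda q:np.hypot(P[:,0]-q[0]-q[1]*(P[:,1]-yc),P[:,2]-.0003-zr)-.022
    s=least_squares(f,[(x0+x1)/2,-.03],loss='soft_l1',f_scale=.001).x
    k=np.abs(f(s))<.004
    e=np.percentile(P[k][:,1],[.5,99.5])
    c=e.mean();xc=s[0]+s[1]*(c-yc);dx,dy=xc-.5365,c-.2562;a=.021
    print('roll c',round(xc,4),round(c,4),'yaw',round(-s[1],4),'ends',e.round(4),'disp xy',round(dx+a*dy,4),round(dy-a*dx,4),'n',k.sum())
    b=(p[...,2].astype(int)>p[...,0].astype(int)+60)&(d>0)&(C[...,0]>.38)&(C[...,0]<.6)&(C[...,1]>.2)&(C[...,1]<.33)&(C[...,2]>.01)
    print('blue px',b.sum(),C[b].mean(0).round(4) if b.any() else '')
    return p
E
python3 -c "
from h import *
roll(.15)
go(.436,.12,.03,.02)"
```

```text
clock: 4.6
tcp_pos: [0.4366, 0.1247, 0.0302]
ee_rot: [1.0, 0.011, -0.0, 0.0]
wrist_force: [-0.3, -0.4, -0.0]
width: -0.0001
finger_force: 0.0
clock: 5.0
tcp_pos: [0.4365, 0.1305, 0.0303]
ee_rot: [1.0, 0.011, 0.0, 0.0]
wrist_force: [0.0, -2.1, 0.5]
width: 0.0002
finger_force: 0.9
roll c 0.4299 0.2584 yaw 0.0543 ends [0.1724 0.3445] disp xy -0.1065 0.0045 n 1202
blue px 20 [0.4259 0.2554 0.0451]
t 5.05 tcp [0.4365 0.1307 0.0303] shift [-0.015  0.214  0.005] turn [0.01 0.   0.02] q [ 0.22 -0.24  1.93 -0.    1.45  1.77] F [-0.69 -1.75  0.25] w -0.0001
tool axes(cols)  [[1.0, 0.022, -0.0], [0.022, -1.0, -0.0], [-0.0, 0.0, -1.0]]
```

```bash
python3 -m crank '[0,-0.03,0,0,0,0,0, 0,-0.03,0,0,0,0,0, 0,-0.03,0,0,0,0,0, 0,-0.03,0,0,0,0,0, 0,-0.03,0,0,0,0,0, 0,0.1,0,0,0,0,0, 0,0.4,0,0,0,0,0, 0,0.5,0,0,0,0,0]'; python3 -m crank '[0,0,-0.8,0,0,0,0, 0,0,-0.8,0,0,0,0, 0,0,-0.8,0,0,0,60, -0.5,0,0,0,0,0,60, -0.8,0,0,0,0,0,60]';python3 -c "
from h import *
roll(.13)
go(.37,.255,.12,.021)"
```

```text
clock: 5.85
tcp_pos: [0.4374, 0.0884, 0.0303]
ee_rot: [1.0, 0.012, 0.0, -0.0]
wrist_force: [-0.0, -0.8, 0.2]
width: -0.0002
finger_force: 0.0
clock: 6.35
tcp_pos: [0.3732, 0.0868, 0.152]
ee_rot: [1.0, 0.011, 0.001, -0.0]
wrist_force: [-1.0, 0.2, 0.2]
width: 0.0432
finger_force: 0.0
roll c 0.4283 0.3055 yaw 0.0416 ends [0.2576 0.3534] disp xy -0.1072 0.0516 n 1112
blue px 65 [0.431  0.2622 0.0447]
t 6.4 tcp [0.3674 0.0868 0.1508] shift [ 0.128 -3.362  0.619] turn [-0.01  0.02  0.02] q [ 0.14 -0.54  1.94  0.    1.74  1.69] F [ 0.86  1.37 -0.62] w 0.0506
tool axes(cols)  [[1.0, 0.022, -0.002], [0.022, -1.0, 0.001], [-0.002, -0.001, -1.0]]
```

```bash
python3 -m crank '[0.01,-0.5,0,0,0,0,60, 0.02,-0.5,0,0,0,0,60, 0.02,-0.5,0,0,0,0,60, 0.02,-0.5,0,0,0,0,60, 0.02,-0.5,0.1,0,0,0,60, 0.02,-0.5,0.2,0,0,0,60, 0.02,-0.36,0.3,0,0,0,60, 0,0,0.2,0,0,0,60]';python3 -c "
from h import *
roll(.13)
go(.38,.257,.03,.021)
p,d=snap('side');C=cloud('side',d);s=robot.get_state();t=s['tcp_pos'];print(t,s['width'])
m=(d>0)&(abs(C[...,0]-t[0])<.03)&(abs(C[...,1]-t[1])<.07)&(C[...,2]>.055)&(C[...,2]<.16)
P=C[m];print(m.sum(),np.percentile(P[:,2],[0,.5,1,2,5]))
for a in np.arange(-.065,.066,.01):
  q=P[abs(P[:,1]-t[1]-a)<.005]
  if len(q): print(a.round(3),len(q),np.percentile(q[:,2],2).round(4),np.percentile(q[:,0]-t[0],[2,98]).round(4))
"
```

```text
clock: 7.2
tcp_pos: [0.3747, 0.2563, 0.1091]
ee_rot: [1.0, 0.012, -0.001, -0.0]
wrist_force: [-0.7, -0.2, 0.1]
width: 0.06
finger_force: 0.0
roll c 0.4325 0.2162 yaw 0.0504 ends [0.1537 0.2787] disp xy -0.1048 -0.0378 n 1405
blue px 165 [0.4315 0.2534 0.0446]
t 7.25 tcp [0.3741 0.2549 0.1073] shift [ 0.124 -0.042  1.546] turn [0.02 0.04 0.03] q [ 0.52 -0.3   1.84  0.    1.61  2.07] F [-0.65 -0.14 -2.03] w 0.0598
tool axes(cols)  [[1.0, 0.024, -0.004], [0.024, -1.0, -0.002], [-0.004, 0.002, -1.0]]
[0.37430365 0.25429686 0.10831154] 0.0599378127132513
236 [0.09672153 0.09739648 0.09893671 0.10062677 0.10363926]
-0.065 25 0.1475 [-0.0114  0.0111]
-0.055 32 0.1446 [-0.009   0.0138]
-0.045 47 0.1075 [-0.0066  0.0122]
-0.035 50 0.1014 [-0.0104  0.0132]
0.025 39 0.0995 [-0.0101  0.0125]
0.035 38 0.0983 [-0.002   0.0112]
0.045 1 0.1395 [0.0112 0.0112]
0.055 4 0.146 [0.0098 0.0109]
```

```bash
python3 -m crank '[0.02,0,0.5,0,0,0,60, 0.02,0,0.5,0,0,0,60, 0.02,0,0.4,0,0,0,60, 0.02,0,0.2,0,0,0,60, 0.05,-0.02,0.02,0,0,0,60, 0.1,-0.02,0,0,0,0,60, 0.1,0,0,0,0,0,60, 0.05,0,0,0,0,0,60]';python3 -c "
from h import *
roll(.13)
go(.41,.257,.027,.021)"
```

```text
clock: 8.1
tcp_pos: [0.3955, 0.2577, 0.0306]
ee_rot: [1.0, 0.011, 0.001, -0.0]
wrist_force: [-0.4, -0.4, 0.1]
width: 0.0603
finger_force: 0.0
roll c 0.4332 0.2031 yaw 0.0504 ends [0.1536 0.2526] disp xy -0.1044 -0.0509 n 1048
blue px 62 [0.4331 0.2447 0.0451]
t 8.15 tcp [0.3955 0.2576 0.0304] shift [0.289 0.019 0.068] turn [-0.01 -0.02  0.01] q [ 0.51 -0.19  1.89 -0.    1.44  2.05] F [-1.05 -1.31 -0.54] w 0.0601
tool axes(cols)  [[1.0, 0.022, 0.002], [0.022, -1.0, 0.001], [0.002, -0.001, -1.0]]
```

```bash
python3 -m crank '[0.04,0,0.05,0,0,0,60, 0.04,0,0,0,0,0,60, 0.05,0,0,0,0,0,60, 0.06,0,0,0,0,0,60, 0.06,0,0,0,0,0,60, 0.06,0,0,0,0,0,60, 0.06,0,0,0,0,0,60, 0.06,0,0,0,0,0,60]';python3 -c "
from h import *
roll(.13,x0=.41,x1=.5)
go(.41,.257,.027,.021)"
```

```text
clock: 8.95
tcp_pos: [0.416, 0.2578, 0.0268]
ee_rot: [1.0, 0.011, 0.0, -0.0]
wrist_force: [-0.3, -0.2, 0.3]
width: 0.0598
finger_force: 0.1
roll c 0.4509 0.203 yaw 0.0607 ends [0.1541 0.252 ] disp xy -0.0868 -0.0514 n 956
blue px 39 [0.465  0.2465 0.0374]
t 9.0 tcp [0.4164 0.2578 0.0269] shift [-0.128  0.013 -0.003] turn [-0.   -0.01  0.01] q [ 0.49 -0.14  1.85 -0.    1.43  2.03] F [ 0.46 -0.23  0.54] w 0.0598
tool axes(cols)  [[1.0, 0.022, 0.001], [0.022, -1.0, 0.0], [0.001, -0.0, -1.0]]
```

```bash
python3 -m crank '[0.06,0,0,0,0,0,60, 0.06,0,0,0,0,0,60, 0.06,0,0,0,0,0,60, 0.06,0,0,0,0,0,60, 0.06,0,0,0,0,0,60, 0.04,0,0,0,0,0,60, 0.04,0,0,0,0,0,60, 0.04,0,0,0,0,0,60]';python3 -c "
from h import *
p=roll(.13,x0=.43,x1=.53,zmin=.034)
cv2.imwrite('pics/t2.png',cv2.resize(p[180:330,110:310],None,fx=4,fy=4)[:, :, ::-1])
go(.41,.257,.027,.021)"
```

```text
clock: 9.8
tcp_pos: [0.4368, 0.2583, 0.0268]
ee_rot: [1.0, 0.011, -0.0, 0.0]
wrist_force: [-0.8, -0.4, 0.4]
width: 0.0603
finger_force: 0.2
roll c 0.4725 0.1949 yaw 0.0947 ends [0.1407 0.2491] disp xy -0.0653 -0.06 n 837
blue px 4 [0.4918 0.2494 0.0287]
t 9.85 tcp [0.4371 0.2583 0.0268] shift [-0.542  0.014 -0.004] turn [-0.   -0.    0.01] q [ 0.47 -0.09  1.8  -0.    1.43  2.02] F [ 0.09 -0.4  -0.21] w 0.0599
tool axes(cols)  [[1.0, 0.022, 0.0], [0.022, -1.0, 0.0], [0.0, -0.0, -1.0]]
```

View pics/t2.png

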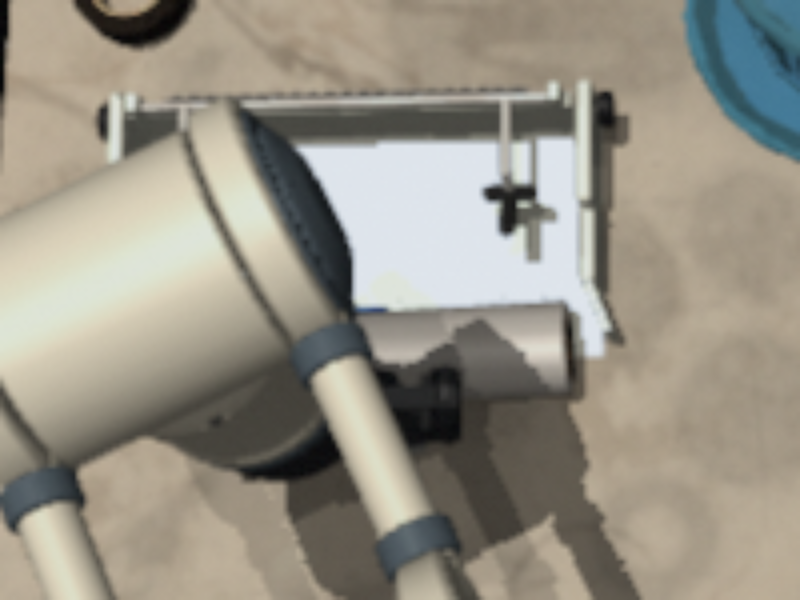

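The roll reads as still yawed about 0.05. The right end is at (568,345), inside the right flare at (605,335), and the blue tab has gone over the front. I'll check with the side camera.

```bash
cat >> h.py <<'E'
def sroll(x0,x1,lo=.165,hi=.345,zr=.022,f0=None):
    from scipy.optimize import least_squares
    p,d=snap('side',f0);C=cloud('side',d)
    P=C[(d>0)&(C[...,1]>lo)&(C[...,1]<hi)&(C[...,0]>x0)&(C[...,0]<x1)&(C[...,2]>.012)&(C[...,2]<.05)]
    f=lambda q:np.hypot(P[:,0]-q[0]-q[1]*(P[:,1]-.256),P[:,2]-zr)-.022
    s=least_squares(f,[(x0+x1)/2,-.03],loss='soft_l1',f_scale=.001).x
    k=abs(f(s))<.003;print('side roll x@.256',s[0].round(4),'disp x',(s[0]-.5365).round(4),'yaw',-s[1].round(4),'n',k.sum(),'y',np.percentile(P[k][:,1],[1,50,99]).round(3))
    return p,C
E
python3 -c "
from h import *
p,C=sroll(.43,.51,f0='s2.png')
p,C=sroll(.43,.51,zr=.0235)
p=cv2.imread('pics/s2.png');cv2.imwrite('pics/s2c.png',cv2.resize(p[100:240,270:430],None,fx=4,fy=4))"
```

```text
side roll x@.256 0.4704 disp x -0.0661 yaw 0.0497 n 926 y [0.167 0.249 0.342]
side roll x@.256 0.47 disp x -0.0665 yaw 0.0507 n 856 y [0.167 0.249 0.342]
```

View pics/s2c.png

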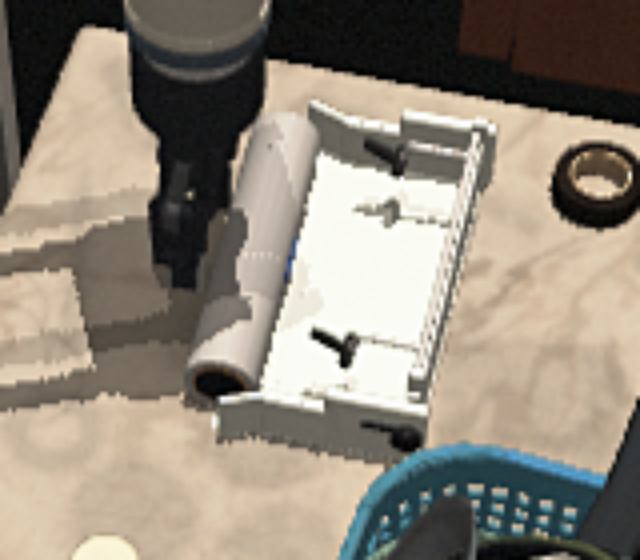

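The side crop shows the roll, spanning (280,130)–(220,375), entering squarely enough, with the blue tab at (290,265) on the front and both toes free. I'll keep rolling to x≈-0.042 and then recheck the lateral position.

```bash
python3 -m crank '[0.06,0,0,0,0,0,60, 0.06,0,0,0,0,0,60, 0.06,0,0,0,0,0,60, 0.06,0,0,0,0,0,60, 0.06,0,0,0,0,0,60, 0.06,0,0,0,0,0,60, 0.05,0,0,0,0,0,60, 0.04,0,0,0,0,0,60]';python3 -c "
from h import *
p,C=sroll(.455,.535,f0='s3.png',zr=.0235)
p,d=snap('top','t3.png');C=cloud('top',d)
m=(d>0)&(C[...,0]>.478)&(C[...,0]<.51)&(C[...,1]>.13)&(C[...,1]<.2)&(C[...,2]>.038)&(C[...,2]<.049)
Y=np.sort(C[m][:,1]);print(len(Y),Y[:12].round(4)); 
m=(d>0)&(C[...,0]>.478)&(C[...,0]<.51)&(C[...,1]>.13)&(C[...,1]<.2)&(C[...,2]>.028);print(np.histogram(C[m][:,1],np.arange(.13,.18,.002)))
go(.41,.257,.027,.021)"
```

```text
clock: 10.75
tcp_pos: [0.4595, 0.2587, 0.0268]
ee_rot: [1.0, 0.011, -0.0, 0.0]
wrist_force: [-1.2, -0.8, -0.1]
width: 0.0602
finger_force: 0.4
side roll x@.256 0.4924 disp x -0.0441 yaw 0.047 n 938 y [0.167 0.251 0.343]
387 [0.1378 0.1381 0.1397 0.14   0.1437 0.1437 0.1458 0.1477 0.1563 0.1563
 0.1564 0.1565]
(array([ 0,  0,  2,  5,  7,  4, 13,  8,  7,  2,  1,  0,  6, 32, 18, 19, 20,
       18, 20, 18, 18, 19, 18, 17]), array([0.13 , 0.132, 0.134, 0.136, 0.138, 0.14 , 0.142, 0.144, 0.146,
       0.148, 0.15 , 0.152, 0.154, 0.156, 0.158, 0.16 , 0.162, 0.164,
       0.166, 0.168, 0.17 , 0.172, 0.174, 0.176, 0.178]))
t 10.85 tcp [0.4596 0.2587 0.0268] shift [-0.992  0.013 -0.005] turn [ 0.   -0.    0.01] q [ 0.45 -0.03  1.75 -0.    1.43  2.  ] F [-0.07  1.01 -0.41] w 0.0601
tool axes(cols)  [[1.0, 0.022, 0.0], [0.022, -1.0, -0.0], [0.0, 0.0, -1.0]]
```

```bash
for i in 1; do python3 -m crank '[0.04,0,-0.02,0,0,0,60, 0.04,0,0,0,0,0,60, 0.04,0,0,0,0,0,60, 0.04,0,0,0,0,0,60, 0.04,0,0,0,0,0,60]' | grep -E 'tcp|force'; done; python3 -m crank '[0.03,0,0,0,0,0,60, 0.03,0,0,0,0,0,60, 0.03,0,0,0,0,0,60]' | grep -E 'tcp|force';python3 -m crank '[0.03,0,0,0,0,0,60, 0.03,0,0,0,0,0,60]' | grep -E 'tcp|force';python3 -m crank '[0.03,0,0,0,0,0,60, 0.03,0,0,0,0,0,60]' | grep -E 'tcp|force'; python3 -c "
from h import *
p,C=sroll(.47,.56,zr=.0242,f0='s4.png')"
```

```text
tcp_pos: [0.4694, 0.259, 0.0278]
wrist_force: [-0.0, -0.3, 0.4]
finger_force: 0.1
tcp_pos: [0.4739, 0.2591, 0.0278]
wrist_force: [-0.1, -0.7, 0.7]
finger_force: 0.1
tcp_pos: [0.4768, 0.2591, 0.0278]
wrist_force: [-0.7, -0.9, 0.3]
finger_force: 0.1
tcp_pos: [0.4798, 0.2592, 0.0278]
wrist_force: [-0.7, 0.5, 0.4]
finger_force: 0.1
side roll x@.256 0.513 disp x -0.0235 yaw 0.0447 n 897 y [0.167 0.251 0.34 ]
```

```bash
python3 -m crank '[0.03,0,0,0,0,0,60, 0.03,0,0,0,0,0,60]' | grep -E 'tcp|force';python3 -m crank '[0.03,0,0,0,0,0,60, 0.03,0,0,0,0,0,60]' | grep -E 'tcp|force';python3 -m crank '[0.03,0,0,0,0,0,60]' | grep -E 'tcp|force';python3 -m crank '[0.03,0,0,0,0,0,60]' | grep -E 'tcp|force'; python3 -c "
from h import *
p,C=sroll(.48,.57,zr=.0242)"
```

```text
tcp_pos: [0.4828, 0.2593, 0.0278]
wrist_force: [-0.8, 0.2, -0.7]
finger_force: 0.0
tcp_pos: [0.4858, 0.2593, 0.0278]
wrist_force: [-0.3, -0.0, -0.4]
finger_force: 0.1
tcp_pos: [0.4873, 0.2594, 0.0278]
wrist_force: [0.2, -0.4, -0.8]
finger_force: 0.1
tcp_pos: [0.4889, 0.2594, 0.0278]
wrist_force: [-0.6, -0.8, -0.4]
finger_force: 0.1
side roll x@.256 0.522 disp x -0.0145 yaw 0.0459 n 865 y [0.167 0.25  0.34 ]
```

```bash
for i in 1; do python3 -m crank '[0.03,0,0,0,0,0,60, 0.03,0,0,0,0,0,60]' | grep -E 'tcp|wrist'; python3 -m crank '[0.03,0,0,0,0,0,60]' | grep -E 'tcp|wrist';python3 -m crank '[0.03,0,0,0,0,0,60]' | grep -E 'tcp|wrist';python3 -m crank '[0.02,0,0,0,0,0,60]' | grep -E 'tcp|wrist';python3 -m crank '[0.02,0,0,0,0,0,60]' | grep -E 'tcp|wrist';python3 -m crank '[0.02,0,0,0,0,0,60]' | grep -E 'tcp|wrist';done; python3 -c "
from h import *
p,C=sroll(.48,.57,zr=.0242)"
```

```text
tcp_pos: [0.4915, 0.2596, 0.0278]
wrist_force: [-1.2, 0.7, 0.5]
tcp_pos: [0.4931, 0.2597, 0.0278]
wrist_force: [-2.9, 0.2, 1.4]
tcp_pos: [0.4937, 0.2597, 0.0276]
wrist_force: [-8.4, 0.1, 2.0]
tcp_pos: [0.494, 0.2597, 0.0273]
wrist_force: [-9.3, 0.2, 3.4]
tcp_pos: [0.4947, 0.2597, 0.027]
wrist_force: [-9.1, -0.3, 2.7]
tcp_pos: [0.4955, 0.2597, 0.0269]
wrist_force: [-9.7, 0.0, 0.8]
side roll x@.256 0.5272 disp x -0.0093 yaw 0.0208 n 866 y [0.166 0.25  0.342]
```

```bash
for i in 1; do python3 -m crank '[0.02,0,0,0,0,0,60]' | grep -E 'tcp|wrist'; python3 -m crank '[0.02,0,0,0,0,0,60]' | grep -E 'tcp|wrist';python3 -m crank '[0.02,0,0,0,0,0,60]' | grep -E 'tcp|wrist';python3 -m crank '[0.02,0,0,0,0,0,60]' | grep -E 'tcp|wrist';done; python3 -c "
from h import *
p,C=sroll(.49,.58,zr=.0242)"
```

```text
tcp_pos: [0.496, 0.2596, 0.0266]
wrist_force: [-11.9, 0.6, 1.4]
tcp_pos: [0.4963, 0.2596, 0.0261]
wrist_force: [-12.5, 0.4, 0.9]
tcp_pos: [0.4973, 0.2596, 0.0259]
wrist_force: [-11.2, 0.9, 1.5]
tcp_pos: [0.4988, 0.2596, 0.0261]
wrist_force: [-8.8, 0.2, 0.9]
side roll x@.256 0.5307 disp x -0.0058 yaw 0.0232 n 867 y [0.166 0.253 0.343]
```

```bash
for i in 1; do python3 -m crank '[0.02,0,0,0,0,0,60]' | grep -E 'tcp|wrist'; python3 -m crank '[0.02,0,0,0,0,0,60]' | grep -E 'tcp|wrist';python3 -m crank '[0.02,0,0,0,0,0,60]' | grep -E 'tcp|wrist';python3 -m crank '[0.02,0,0,0,0,0,60]' | grep -E 'tcp|wrist';python3 -m crank '[0.02,0,0,0,0,0,60]' | grep -E 'tcp|wrist';python3 -m crank '[0.02,0,0,0,0,0,60]' | grep -E 'tcp|wrist';done; python3 -c "
from h import *
p,C=sroll(.49,.59,zr=.0242)"
```

```text
tcp_pos: [0.5006, 0.2596, 0.0267]
wrist_force: [-7.7, -0.2, 1.9]
tcp_pos: [0.5019, 0.2596, 0.0269]
wrist_force: [-6.3, -0.8, 2.1]
tcp_pos: [0.5032, 0.2597, 0.0271]
wrist_force: [-6.5, 0.3, 2.7]
tcp_pos: [0.5043, 0.2597, 0.0272]
wrist_force: [-7.6, 0.5, 2.6]
tcp_pos: [0.5054, 0.2597, 0.0273]
wrist_force: [-5.6, 0.1, 2.5]
tcp_pos: [0.5065, 0.2598, 0.0274]
wrist_force: [-6.2, -0.2, 2.4]
side roll x@.256 0.5383 disp x 0.0018 yaw 0.0155 n 855 y [0.167 0.253 0.339]
```

```bash
python3 -m crank '[0.02,0,0,0,0,0,60, 0.02,0,0,0,0,0,60, 0.02,0,0,0,0,0,60, 0.02,0,0,0,0,0,60]' | grep -E 'tcp|wrist'; python3 -m crank '[0.02,0,0,0,0,0,60, 0.02,0,0,0,0,0,60, 0.02,0,0,0,0,0,60]' | grep -E 'tcp|wrist';python3 -m crank '[0.02,0,0,0,0,0,60, 0.02,0,0,0,0,0,60]' | grep -E 'tcp|wrist';python3 -m crank '[0.02,0,0,0,0,0,60, 0.02,0,0,0,0,0,60]' | grep -E 'tcp|wrist';python3 -c "
from h import *
p,C=sroll(.49,.6,zr=.0242)"
```

```text
tcp_pos: [0.5108, 0.2599, 0.0276]
wrist_force: [-6.0, 0.6, 3.3]
tcp_pos: [0.514, 0.26, 0.0277]
wrist_force: [-4.4, -0.7, 3.1]
tcp_pos: [0.5164, 0.2601, 0.0278]
wrist_force: [-4.6, -0.3, 2.9]
tcp_pos: [0.5188, 0.2601, 0.0278]
wrist_force: [-3.7, 0.5, 2.2]
side roll x@.256 0.551 disp x 0.0145 yaw 0.0197 n 865 y [0.167 0.254 0.34 ]
```

```bash
for i in 1; do python3 -m crank '[0.02,0,0,0,0,0,60, 0.02,0,0,0,0,0,60]' | grep -E 'tcp|wrist'; python3 -m crank '[0.02,0,0,0,0,0,60, 0.02,0,0,0,0,0,60]' | grep -E 'tcp|wrist';python3 -m crank '[0.02,0,0,0,0,0,60]' | grep -E 'tcp|wrist';python3 -m crank '[0.02,0,0,0,0,0,60]' | grep -E 'tcp|wrist';done; python3 -c "
from h import *
p,C=sroll(.49,.6,zr=.0242)"
```

```text
tcp_pos: [0.5209, 0.2601, 0.0278]
wrist_force: [-3.6, 0.0, 1.9]
tcp_pos: [0.523, 0.2601, 0.0278]
wrist_force: [-3.5, -0.1, 1.4]
tcp_pos: [0.524, 0.2601, 0.0278]
wrist_force: [-2.6, -0.0, 1.8]
tcp_pos: [0.525, 0.2602, 0.0278]
wrist_force: [-2.0, -0.1, 1.3]
side roll x@.256 0.5571 disp x 0.0206 yaw 0.0182 n 891 y [0.167 0.253 0.34 ]
```

```bash
for i in 1; do python3 -m crank '[0.02,0,0,0,0,0,60]' | grep -E 'tcp|wrist'; python3 -m crank '[0.02,0,0,0,0,0,60]' | grep -E 'tcp|wrist';python3 -m crank '[0.02,0,0,0,0,0,60]' | grep -E 'tcp|wrist';python3 -m crank '[0.02,0,0,0,0,0,60]' | grep -E 'tcp|wrist';done; python3 -c "
from h import *
p,C=sroll(.49,.6,zr=.0242,f0='s5.png')"
```

```text
tcp_pos: [0.5258, 0.2602, 0.0277]
wrist_force: [-1.3, 0.3, 1.1]
tcp_pos: [0.5269, 0.2602, 0.0278]
wrist_force: [-1.5, 0.3, 0.9]
tcp_pos: [0.5279, 0.2602, 0.0278]
wrist_force: [-0.9, -0.2, -0.2]
tcp_pos: [0.5286, 0.2603, 0.0277]
wrist_force: [-4.4, 1.0, 2.6]
side roll x@.256 0.5607 disp x 0.0242 yaw 0.0145 n 837 y [0.166 0.253 0.339]
```

```bash
for i in 1; do python3 -m crank '[0.02,0,0,0,0,0,60]' | grep -E 'tcp|wrist'; python3 -m crank '[0.012,0,0,0,0,0,60]' | grep -E 'tcp|wrist';python3 -m crank '[0,0,0,0,0,0,60]' | grep -E 'tcp|wrist';done
```

```text
tcp_pos: [0.5287, 0.2603, 0.0277]
wrist_force: [-8.5, -1.0, 5.5]
tcp_pos: [0.5287, 0.2603, 0.0276]
wrist_force: [-11.5, 0.1, 6.4]
tcp_pos: [0.5287, 0.2603, 0.0277]
wrist_force: [-9.3, -0.4, 4.8]
```

```bash
python3 -m crank '[0.008,0,0,0,0,0,60, 0,0,0,0,0,0,60, 0,0,0,0,0,0,60]' | grep -E 'tcp|wrist'; python3 -c "
from h import *
p,C=sroll(.49,.6,zr=.0242,f0='s6.png')
p=cv2.imread('pics/s6.png');cv2.imwrite('pics/s6c.png',cv2.resize(p[110:230,310:430],None,fx=5,fy=5))"; python3 -m crank '[0,0,0,0,0,0,60, 0,0,0,0,0,0,60]' | grep -E 'tcp|wrist'
```

```text
tcp_pos: [0.5287, 0.2603, 0.0277]
wrist_force: [-10.8, -0.9, 5.8]
side roll x@.256 0.5606 disp x 0.0241 yaw 0.0136 n 803 y [0.166 0.254 0.338]
tcp_pos: [0.5287, 0.2603, 0.0276]
wrist_force: [-9.5, -0.4, 5.7]
```

View pics/s6c.png

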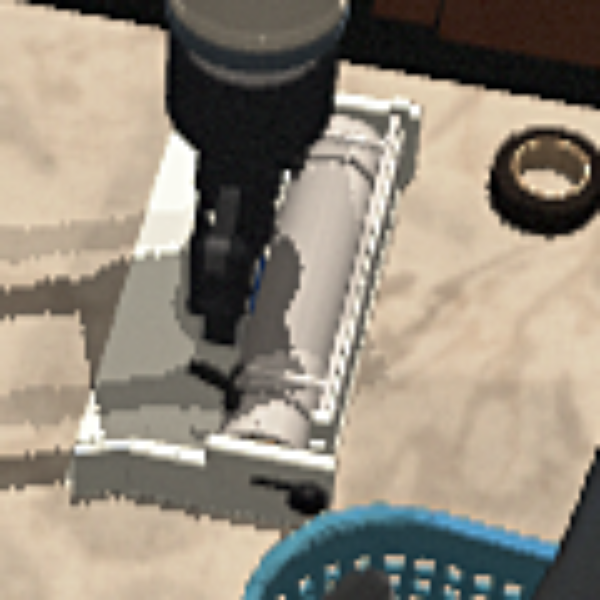

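The near toe has dropped in front of the roll at (215,385), and the roll sits against the plate. I've held about 10 N, so I'll back off and check both toes.

```bash
python3 -m crank '[-0.03,0,0,0,0,0,60, -0.03,0,0,0,0,0,60, -0.1,0,0,0,0,0,60, -0.3,0,0,0,0,0,60, -0.4,0,0,0,0,0,60, -0.3,0,-0.3,0,0,0,60, -0.2,0,-0.6,0,0,0,60, 0,0,-0.8,0,0,0,60]' | grep -E 'tcp|wrist'; python3 -m crank '[-0.3,0.4,-0.8,0,0,0,60, -0.3,0.4,-0.7,0,0,0,60, -0.2,0.7,0,0,0,0,60, 0,0.8,0,0,0,0,60, 0,0.8,0,0,0,0,60, 0,0.6,0,0,0,0,60, 0,0.3,0,0,0,0,60]' | grep -E 'tcp|wrist'; python3 -c "
from h import *
p,C=sroll(.49,.6,zr=.0242,f0='s7.png')
t,d=snap('top');C=cloud('top',d)
m=(d>0)&(C[...,0]>.545)&(C[...,0]<.575)&(C[...,1]>.12)&(C[...,1]<.40)&(C[...,2]>.035)&(C[...,2]<.0495)
h,e=np.histogram(C[m][:,1],np.arange(.14,.376,.003));print(list(zip(e.round(3),h)))
cv2.imwrite('pics/fin.png',np.hstack([cv2.resize(t[190:290,120:280],(640,400)) ])[:,:,::-1])
p=cv2.resize(p[110:230,310:430],(400,400))
a=cv2.imread('pics/fin.png')[:, :400*1] ; cv2.imwrite('pics/fin.png',np.hstack([cv2.resize(cv2.imread('pics/fin.png'),(400,250)),p[75:325,:,::-1]]))
"
```

```text
tcp_pos: [0.4606, 0.2583, 0.1114]
wrist_force: [0.8, 0.8, 0.2]
tcp_pos: [0.4271, 0.0557, 0.188]
wrist_force: [1.2, 0.8, -0.1]
side roll x@.256 0.5609 disp x 0.0244 yaw 0.0207 n 802 y [0.167 0.252 0.339]
[(np.float64(0.14), np.int64(0)), (np.float64(0.143), np.int64(0)), (np.float64(0.146), np.int64(0)), (np.float64(0.149), np.int64(0)), (np.float64(0.152), np.int64(0)), (np.float64(0.155), np.int64(0)), (np.float64(0.158), np.int64(0)), (np.float64(0.161), np.int64(0)), (np.float64(0.164), np.int64(0)), (np.float64(0.167), np.int64(0)), (np.float64(0.17), np.int64(0)), (np.float64(0.173), np.int64(0)), (np.float64(0.176), np.int64(0)), (np.float64(0.179), np.int64(0)), (np.float64(0.182), np.int64(0)), (np.float64(0.185), np.int64(0)), (np.float64(0.188), np.int64(0)), (np.float64(0.191), np.int64(0)), (np.float64(0.194), np.int64(0)), (np.float64(0.197), np.int64(0)), (np.float64(0.2), np.int64(0)), (np.float64(0.203), np.int64(0)), (np.float64(0.206), np.int64(0)), (np.float64(0.209), np.int64(5)), (np.float64(0.212), np.int64(18)), (np.float64(0.215), np.int64(26)), (np.float64(0.
[... 1095 characters left out ...]
4(22)), (np.float64(0.314), np.int64(24)), (np.float64(0.317), np.int64(21)), (np.float64(0.32), np.int64(24)), (np.float64(0.323), np.int64(25)), (np.float64(0.326), np.int64(22)), (np.float64(0.329), np.int64(21)), (np.float64(0.332), np.int64(13)), (np.float64(0.335), np.int64(1)), (np.float64(0.338), np.int64(16)), (np.float64(0.341), np.int64(22)), (np.float64(0.344), np.int64(27)), (np.float64(0.347), np.int64(21)), (np.float64(0.35), np.int64(23)), (np.float64(0.353), np.int64(21)), (np.float64(0.356), np.int64(23)), (np.float64(0.359), np.int64(1)), (np.float64(0.362), np.int64(39)), (np.float64(0.365), np.int64(7)), (np.float64(0.368), np.int64(9)), (np.float64(0.371), np.int64(3))]
```

View pics/fin.png

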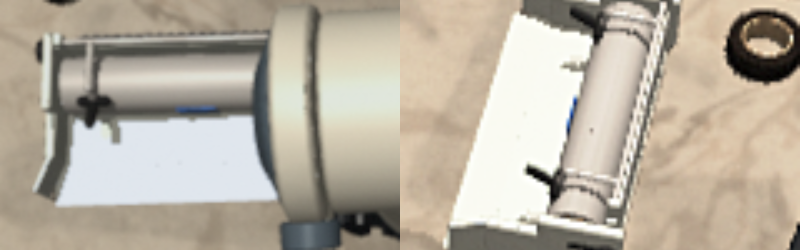

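Both toes sit in front of the roll, at (95,105) in the top view and at (580,18) and (540,175) in the side view. The roll is square to the plate and its left end is inside the wall. One last check compares the toe pixels with the start.

```bash
python3 -c "
from h import *
a=np.load('side0.npz')['p'].astype(int).max(2);b=cv2.imread('pics/s7.png').astype(int).max(2)
for n,s in(('near',np.s_[178:196,340:368]),('far',np.s_[122:136,355:376])):
  for im in(a,b):
    v,u=np.nonzero(im[s]<60);print(n,len(u),u.mean().round(2),v.mean().round(2),u.min(),v.min(),v.max())
print(robot.get_state()['qvel'].round(3),robot.get_state()['clock'])"
```

```text
near 33 13.52 8.42 8 5 13
near 38 13.87 9.05 8 5 15
far 3 7.0 13.0 6 13 13
far 2 6.5 13.0 6 13 13
[ 0.046  0.012 -0.009  0.022 -0.     0.035] 19.3
```

Both toes are back at the pixel positions they had when down, so I'm handing in the job.

```bash
python3 -m crank '[0,0,0,0,0,0,60, 0,0,0,0,0,0,60, 0,0,0,0,0,0,60]' | head -2; python3 -c "
from h import *
print(finish_job())"
```

```text
clock: 19.6
tcp_pos: [0.4271, 0.0589, 0.1877]
the job is handed in; nothing more can be done
None
```

The roll was rolled in and pressed home at about 10 N (wrist reading); it measured square to the plate and about 2 mm off centre, with both arms down in front of it, and I handed the job in at 19.6 s, with no verdict shown.

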